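# Refit a desktop sharpener's cutter insert and hold it home

## Robot

A 7-joint arm with a two-finger parallel gripper is mounted at the origin on the work surface. World frame = base frame: x ahead of the robot, y to its left, z up, the work surface at z = 0. Lengths are in m, angles in degrees, forces in N, time in s.
With the tool pointing down it reaches from about 0.425 to 1.025 m from the base axis. Payload 9.4 kg.
Tool frame: the origin (TCP) lies between the finger pads, 19 mm behind the fingertips; this is the grasp point; z points along the fingers, y is the line along which they close (so a half turn about z gives the same grasp; the last joint's range is limited). The gripper opens to 85 mm and grips with 20 to 120 N. Pads are 22 mm wide; open, the fingers measure 114 mm over their backs; the gripper's body (76 mm by 85 mm) begins 54 mm behind the grasp point. The pads swing forward as they close: fully open they stand 13 mm farther back than shut.
Start: joints at [65.735, 34.337, -0.143, 91.639, 0.103, 54.024, -4.572], TCP at [0.246, -0.682, 0.25] pointing down, gripper open.
Joint ranges: [-147.43, 147.43], [-19.82, 112.94], [-74.19, 73.91], [6.32, 146.72], [-59.91, 239.91], [6.04, 106.73], [-150.56, 150.56]. Speed limits (degrees/s): [127.2, 127.2, 172.46, 172.46, 180, 180, 180].

## Interface

Orientations are given as a 3x3 rotation matrix whose columns are the frame's x, y, z axes.
In Python, from workcell import observe, optics, bot gives the robot as it stands.
- The arm moves only by the tool send_rows, never from a script. Its argument "rows" is a list that holds one entry, the list of rows, each a list of 7 numbers: the finger opening in mm, from 0 to 85.4, then the shift along the tool's x, y, z in units of 30 mm (1.0 is 30 mm), then the turn, a rotation vector about the tool's x, y, z in units of 10 degrees (1.0 is 10 degrees). In form: [[[claw, tx, ty, tz, ax, ay, az], ...]]. A call has 1 to 12 rows; each row shifts and turns the commanded pose from where the row before left it, along the tool's axes as they then stand; what a row does not reach is not made up. A row lasts 1/8 s, in which the tool goes at most 62.5 mm and 10.7 degrees, less where a joint would pass 70% of its speed; a pose out of reach is approached as far as the arm can. A call is refused whole if a number of a shift passes 1 or a number of a turn 1, either way. A call with a gripper value outside its range is refused whole. The fingers move at their own pace and stop on an object; the grip force is fixed at half the most. Time passes only in rows, so rows that do not move let the fingers close. It gives the time, the measured TCP pose, the force, the opening and the grip force at its end, in the units of the state.
- observe(): the state, without advancing time (a new reading comes with each control period).
- optics.capture(name): name is "scene" or "top"; returns the picture (480x640x3 uint8, blue, green, red); there is no depth.
- optics.calibration(name): a dict with "K" (3x3 intrinsics, pixels), "distortion" ([k1, k2, p1, p2, k3] as OpenCV has them; the pictures are not rectified), "camera_from_world" (4x4, takes a point from world to camera coordinates). Camera axes: x right, y up, looking along -z (the intrinsics and any distortion apply to the point x, -y, -z); pixel columns grow to the right and rows downward; lengths in m; the calibration is good to about 2 mm. A picture is of the moment at which its call begins. calibration takes no time and is no camera call.
- bot.hand_in(): hands the job in; it is judged then, once.
Trained networks look in the newest picture that a camera, given by its name, has taken for a name from the list of things; names that differ only in an ending like _2 or _b are one class to them, and where a whole thing is asked for, a point or a joint stands for the part that bears it (a point fixed in the world has none). Each returns a list of dicts, best first, with "p" (0 to 1); they miss things now and then, are a little off and sometimes report something else, mostly with a low value. They report only what shows in the picture. A call takes as long as a camera call. They do not tell look-alikes from the thing itself.
- optics.masks_of(camera, thing): "mask" (480x640 bool, what is visible of it).
- optics.place_of(camera, thing): "xyz" ([x, y, z] in m, in world coordinates, good to about 4 mm: a listed point, or the origin of a listed thing).
The state is a dict: "t": time; "q": joint angles; "qd": joint speeds; "joint_efforts": joint torques, N m; "position": TCP position; "orientation": TCP orientation; "force": force on the tool from outside, world axes, zero at the start; "moment": the same for the moment, N m; "opening": opening from 0.0 (shut) to 1.0 (fully open); "grasp_force": force on a finger pad.
Only numpy, scipy, OpenCV 4.12 (cv2) and the standard library are available. Lean on these libraries where they do the work, as an engineer would, in place of code of your own. Each camera call takes 0.05 s, during which the arm holds its last target. There are 200 camera calls.

## Task

Refit the cutter insert in the desktop sharpener for its blade-cleaning run: lift the insert out of its wooden rest, turn it so that its four splines mesh with the cross-shaped drive socket, and slide it straight down until its flange sits fully home on the socket, against the ejector spring. The spring would push it out again, so finish while still holding it pressed fully home: do not let go. Leave the other things on the desk where they are.

Things in the scene. Friction and masses are not known exactly. Their poses are not given: they have to be found in the camera images.
- insert: cutter insert, about 70 g, upright in the hole of the wooden rest, at any yaw. Origin on its axis at the underside of its round aluminium flange (42 mm across, 6 mm thick, z 0 to 6 mm), z up. Above the flange is the grip bar, below it the steel stem of four splines, crossed along x and y; it meshes at every quarter turn.
- insert_grip (a point): on the insert's axis, 28 mm above its origin, a good height for the TCP: in the black upright grip bar on the flange, 36 mm long (along x), 14 mm thick (along y), from 6 to 40 mm above the insert's origin. Pinch it across y.
- insert_foot (a point): on the insert's axis at the bottom of the stem, 29 mm below the insert's origin. The stem's cross-section is a cross: two bars along x and y, each 24 mm long and 6 mm thick; the foot is rounded over the last 3 mm.
- rest: plain light wooden block 66 x 66 x 45 mm, fixed, with an upright round through hole 33 mm across; origin at the centre of its underside. The insert's flange rests on its top, 45 mm above the desk.
- sharpener: grey desktop sharpener, fixed, a flat-topped box 65 mm high; origin on the desk below the drive socket's axis; the box spans 110 mm in x (centred) and from -110 to +55 mm in y. Its top has a 54 mm round well holding the drive socket, and on its -y half a small pencil hole that is not used.
- socket (a point): centre of the steel drive socket's mouth, flush with the sharpener's top, 65 mm above the desk; turns with the socket, z up. The socket, 45 mm across, has a cross-shaped hole: slots along this point's x and y, each 27 mm long, 8.6 mm wide. It starts at any angle and turns about z only against 0.12 N m friction. Fully home, the insert's origin is at this point.
- ejector (a joint): travel of the black spring plunger in the socket, m: 0 at rest, with its face 19 mm below the socket's mouth; grows as it is pushed down, 0.010 with the insert fully home. It pushes up with 3 N at first and 8 N with the insert home.
- pencil_cup: grey aluminium pencil cup, 76 mm across, 100 mm tall, with pencils up to about 185 mm; origin at the centre of its underside. Leave alone.
- twist_sharpener: small red plastic hand sharpener with a conical twist cap, 45 mm across, 48 mm tall; origin at the centre of its underside. Leave alone.
- paperweight: green glass dome paperweight, 72 mm across, 41 mm tall; origin at the centre of its underside. Leave alone.
- highlighter: yellow highlighter with black cap, lying, about 113 mm long (along its x axis), 19 mm high; origin on its underside. Leave alone.
- pen_block: brown wooden block 50 x 130 x 55 mm (x, y, z) with four pens standing to 135 mm; origin at the centre of its underside. Leave alone.
- eraser: white eraser 45 x 20 x 13 mm; origin at the centre of its underside. Leave alone.
- stapler: black stapler 140 x 34 x 57 mm; origin at the centre of its underside. Leave alone.
Mind the look-alikes: they are no part of the job. Leave any blue or yellow look-alike of the insert alone.

How it is judged:
By the outcome, as a careful person would: the job done as asked, in the order asked, and still so for the second after the job is handed in, while the arm keeps its last pose, push and grip.
It also fails if it takes over 38 s, if anything falls off the work surface, if the arm or the gripper's body presses on something with over 40 N, if the wrist force passes 120 N, or if a joint passes its speed limit or range.

## Working session

There is one attempt and no reset: what is moved stays moved. The work goes in short steps, Python scripts to look and compute and a tool call to move; the robot and the scene stay as the last step left them, time stands still between calls to the robot, and variables do not carry over. Pictures are saved under pics/ and viewed, at most 10 in all, crops included, and the job is handed in when it is done.

Besides the shell and the picture viewer there is one more tool, called after "Request:" by a JSON object that holds its "api" and its "payload". send_rows: Moves the arm, as the interface text tells. Its arguments: {"type":"object","properties":{"rows":{"type":"array"}},"required":["rows"]}

```bash
mkdir -p pics; ls
cat > h.py <<'E'
import numpy as np, cv2
from workcell import observe, optics, bot
def proj(c,P):
    k=optics.calibration(c);T=np.array(k["camera_from_world"]);P=np.atleast_2d(P)
    X=P@T[:3,:3].T+T[:3,3];X=X*[1,-1,-1]
    return cv2.projectPoints(X.reshape(-1,1,3),np.zeros(3),np.zeros(3),np.array(k["K"]),np.array(k["distortion"],float))[0].reshape(-1,2)
def ray(c,uv):
    k=optics.calibration(c);T=np.array(k["camera_from_world"])
    n=cv2.undistortPoints(np.array(uv,float).reshape(-1,1,2),np.array(k["K"]),np.array(k["distortion"],float)).reshape(-1,2)
    d=np.c_[n[:,0],-n[:,1],-np.ones(len(n))]@T[:3,:3]
    return -T[:3,:3].T@T[:3,3],d
def onz(c,uv,z):
    o,d=ray(c,uv);return o+d*((z-o[2])/d[:,2])[:,None]
def tri(c1,u1,c2,u2):
    o,d=ray(c1,[u1]);p,e=ray(c2,[u2]);d=d[0];e=e[0]
    s=np.linalg.lstsq(np.c_[d,-e],p-o,rcond=None)[0]
    a=o+s[0]*d;b=p+s[1]*e
    return (a+b)/2,np.linalg.norm(a-b)
E
python3 - <<'E'
from h import *
np.set_printoptions(precision=4,suppress=True)
for c in("scene","top"):
    cv2.imwrite(f"pics/{c}1.png",optics.capture(c))
    k=optics.calibration(c);T=np.array(k["camera_from_world"]);print(c,-T[:3,:3].T@T[:3,3],np.array(k["K"])[0,0])
    for t in("insert","insert_grip","rest","sharpener","socket"):
        for r in optics.place_of(c,t)[:3]:
            print(t,round(r["p"],2),np.array(r["xyz"]),proj(c,r["xyz"])[0])
s=observe();print(s["t"],s["position"],s["orientation"],s["force"],s["opening"])
E
```

```text
pics
scene [ 1.3169 -0.0132  0.7782] 594.1993417845738
insert 0.97 [ 0.6058 -0.1479  0.0293] [219.9178 278.8807]
insert 0.97 [ 0.494  -0.2606  0.0289] [162.2153 238.7895]
insert 0.91 [ 0.4186 -0.2438  0.0302] [175.5056 211.4169]
insert_grip 0.93 [ 0.4126 -0.243   0.0592] [173.509  197.9004]
insert_grip 0.88 [ 0.4947 -0.258   0.059 ] [160.3417 226.922 ]
insert_grip 0.76 [ 0.6075 -0.1448  0.0605] [219.2873 266.8863]
sharpener 0.94 [0.5287 0.1619 0.0019] [390.1433 248.5069]
socket 0.61 [0.5232 0.1626 0.0638] [392.2906 221.7613]
socket 0.41 [ 0.7395 -0.0569 -0.0026] [275.064  349.8386]
top [0.527  0.0228 0.9599] 436.56247471422296
insert 0.9 [ 0.4205 -0.2375  0.0253] [427.3671 310.1915]
insert 0.73 [0.7234 0.1097 0.0017] [263.4061 174.468 ]
insert 0.59 [ 0.4957 -0.257   0.0266] [435.3603 274.628 ]
insert_grip 0.86 [ 0.6081 -0.1406  0.0543] [381.8615 222.0899]
insert_grip 0.81 [ 0.4146 -0.2406  0.0579] [433.432  314.7794]
insert_grip 0.79 [ 0.4922 -0.2579  0.0533] [439.7036 276.6638]
rest 0.3 [0.7201 0.2907 0.0048] [180.8666 177.0064]
sharpener 0.96 [ 0.5251  0.1629 -0.0002] [240.3462 264.6729]
socket 0.83 [0.5263 0.1616 0.065 ] [236.3055 264.2251]
socket 0.19 [ 0.5188  0.0185 -0.0007] [306.3451 266.246 ]
0.6 [ 0.2464 -0.6818  0.25  ] [[ 0.9405  0.3399 -0.    ]
 [ 0.3399 -0.9405 -0.0001]
 [-0.0001  0.     -1.    ]] [-0.2977 -0.8066  0.4494] 1.0016235919596834
```

View pics/scene1.png

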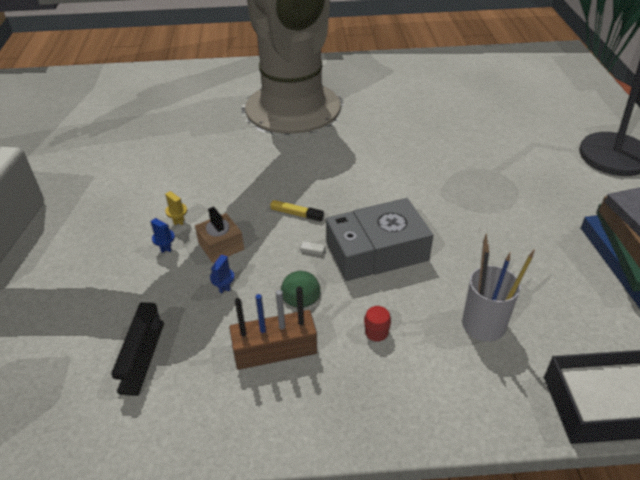

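View pics/top1.png

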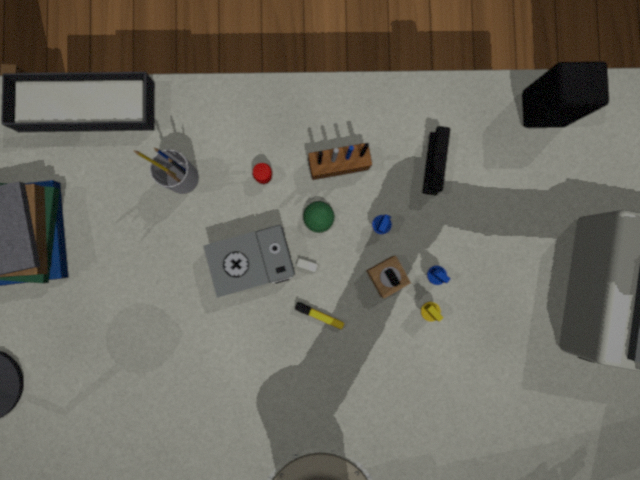

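Run:
```python
import cv2,numpy as np
t=cv2.imread("pics/top1.png");s=cv2.imread("pics/scene1.png")
f=lambda i,u,v:cv2.resize(i[v-25:v+25,u-33:u+33],(396,300),interpolation=cv2.INTER_CUBIC)
cv2.imwrite("pics/c1.png",np.vstack([np.hstack([f(t,390,277),f(s,220,228)]),np.hstack([f(t,236,264),f(s,391,222)])]))
```

```text
(no output)
```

View pics/c1.png

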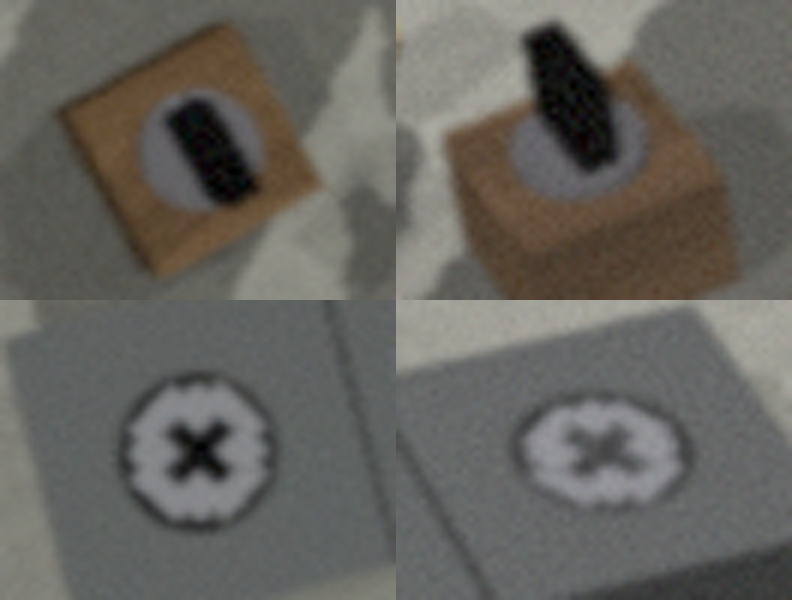

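```bash
cat > fit.py <<'E'
from h import *
from scipy.optimize import minimize
S=6
def img(f): return cv2.GaussianBlur(cv2.imread(f),(0,0),0.6).astype(float)
def fill(c,polys,u0,v0,w,h):
    m=np.zeros((h*S,w*S),np.uint8)
    for P,val in polys:
        p=(proj(c,P)-[u0-.5,v0-.5])*S-.5
        p=np.round(p*16).astype(np.int32)
        hull=cv2.convexHull(p.reshape(-1,1,2)); cv2.fillPoly(m,[hull],val,shift=4)
    a=cv2.resize(m,(w,h),interpolation=cv2.INTER_AREA).astype(float)/255
    return cv2.GaussianBlur(a,(0,0),0.9)
def R(a): return np.array([[np.cos(a),-np.sin(a),0],[np.sin(a),np.cos(a),0],[0,0,1]])
def box(x0,x1,y0,y1,z0,z1): return np.array([[x,y,z] for x in(x0,x1) for y in(y0,y1) for z in(z0,z1)])/1000
th=np.linspace(0,2*np.pi,60)
def disc(r,z): return np.c_[r*np.cos(th),r*np.sin(th),0*th+z]/1000
def place(B,p): return B@R(p[3]).T+np.array(p[:3])
def bar(p): return [(place(box(-18,18,-7,7,6,40),p),255)]
def sock(p): return [(place(disc(22.5,0),p),255),(place(box(-13.5,13.5,-4.3,4.3,0,0),p),0),(place(box(-4.3,4.3,-13.5,13.5,0,0),p),0)]
def fit(model,p0,views,fz=None):
    # views: (cam, observation image 0..1 feature, window)
    def cost(q):
        p=list(q) if fz is None else [q[0],q[1],fz,q[2]]
        e=0
        for c,I,(u0,v0,w,h) in views:
            m=fill(c,model(p),u0,v0,w,h); o=I[v0:v0+h,u0:u0+w]
            A=np.c_[m.ravel(),np.ones(m.size)]
            s,r,_,_=np.linalg.lstsq(A,o.ravel(),rcond=None)
            e+=r[0]/((o-o.mean())**2).sum()
        return e
    p0=np.array(p0,float)
    if fz is not None:p0=p0[[0,1,3]]
    d=np.array([.004,.004,.004,.15]) if fz is None else np.array([.004,.004,.15])
    sim=np.vstack([p0]+[p0+d*np.eye(len(p0))[i] for i in range(len(p0))])
    r=minimize(cost,p0,method="Nelder-Mead",options=dict(initial_simplex=sim,xatol=1e-5,fatol=1e-6,maxiter=400))
    return r.x,r.fun
E
python3 - <<'E'
from fit import *
np.set_printoptions(precision=4,suppress=True)
t,s=img("pics/top1.png"),img("pics/scene1.png")
print("flange tri",tri("top",(390.7,277),"scene",(217.5,227.2)),"sock",tri("top",(236.3,264.3),"scene",(392.5,222.3)))
T,Sc=t.mean(2),s.mean(2)
dk=lambda g:np.clip(g,25,75)
vt=("top",dk(T),(378,266,26,23));vs=("scene",dk(Sc),(205,203,24,30))
p0=[.515,-.16,.045,0]
f=tri("top",(390.7,277),"scene",(217.5,227.2))[0]
for yaw in(-.5,.5,1.2): 
    for nm,v in(("both",[vt,vs]),("top",[vt]),("scene",[vs])):
        z=None if nm=="both" else .045
        x,e=fit(bar,[f[0],f[1],.045,yaw],v,z);print(nm,x,np.degrees(x[-1]),e)
ut=("top",T,(223,251,27,27));us=("scene",Sc,(374,209,37,27))
k=tri("top",(236.3,264.3),"scene",(392.5,222.3))[0]
for yaw in(.3,.9):
    for nm,v in(("both",[ut,us]),("top",[ut]),("scene",[us])):
        z=None if nm=="both" else .065
        x,e=fit(sock,[k[0],k[1],.065,yaw],v,z);print(nm,x,np.degrees(x[-1]),e)
E
```

```text
flange tri (array([ 0.4934, -0.1561,  0.0491]), np.float64(0.0010245357772255142)) sock (array([0.5262, 0.162 , 0.0651]), np.float64(0.0008111168891107464))
both [ 0.4934 -0.1555  0.0429  0.4251] 24.357011679620058 0.33910259360159956
top [ 0.4939 -0.1552  0.5706] 32.69168433761383 0.10108083251792277
scene [ 0.4969 -0.1547  0.3581] 20.516331910313877 0.20733850724550712
both [ 0.4939 -0.1555  0.0446  0.4269] 24.460166587246864 0.33672080832421697
top [ 0.4938 -0.1549  0.5361] 30.718009259396155 0.10158818672764298
scene [ 0.4961 -0.1551  0.3902] 22.3589760891728 0.20613462110121603
both [ 0.4933 -0.1554  0.0448  0.4437] 25.421169570059984 0.339812002455705
top [ 0.4935 -0.1552  0.5399] 30.93149179124711 0.09590550585980355
scene [ 0.497  -0.155   0.3592] 20.577798727034452 0.20468416997414185
both [0.527  0.1619 0.0669 0.8193] 46.944426591283374 0.5267449817073342
top [0.5272 0.1631 0.8037] 46.0511131458886 0.2948593851798445Traceback (most recent call last):
  File "<stdin>", line 19, in <module>
  File "fit.py", line 35, in fit
    r=minimize(cost,p0,method="Nelder-Mead",options=dict(initial_simplex=sim,xatol=1e-5,fatol=1e-6,maxiter=400))
    res = _minimize_neldermead(fun, x0, args, callback, bounds=bounds,
                               **options)
    fsim[j] = func(sim[j])
              ~~~~^^^^^^^^
    fx = function(np.copy(x), *(wrapper_args + args))
  File "fit.py", line 26, in cost
    m=fill(c,model(p),u0,v0,w,h); o=I[v0:v0+h,u0:u0+w]
  File "fit.py", line 8, in fill
    p=(proj(c,P)-[u0-.5,v0-.5])*S-.5
       ~~~~^^^^^
  File "h.py", line 4, in proj
    k=optics.calibration(c);T=np.array(k["camera_from_world"]);P=np.atleast_2d(P)
ValueError: time passes only in moves, steps and waits
```

```bash
sed -i 's/^def proj/import functools\n_cal=functools.lru_cache(None)(lambda c:optics.calibration(c))\ndef proj/; s/k=optics.calibration(c)/k=_cal(c)/' h.py
python3 - <<'E'
from fit import *
np.set_printoptions(precision=4,suppress=True)
t,s=img("pics/top1.png"),img("pics/scene1.png")
T,Sc=t.mean(2),s.mean(2)
ut=("top",T,(223,251,27,27));us=("scene",Sc,(374,209,37,27))
u2=("top",T,(229,257,15,15));u3=("scene",Sc,(383,215,19,15))
for nm,v in(("both",[ut,us]),("top",[ut]),("scene",[us]),("top in",[u2]),("scene in",[u3])):
    z=None if nm=="both" else .065
    x,e=fit(sock,[.5265,.162,.065,.8],v,z);print(nm,x,np.degrees(x[-1]),e)
E
```

```text
both [0.5271 0.162  0.0671 0.8017] 45.934044502925296 0.5279912397785288
top [0.5271 0.1627 0.8007] 45.87469809618678 0.29597584364250673
scene [0.5248 0.1617 0.8365] 47.92557248992271 0.19141829118007883
top in [0.5272 0.1629 0.7922] 45.39032440749675 0.06105818791315181
scene in [0.5247 0.1616 0.8066] 46.21403395556785 0.08438527255873654
```

Request:
{"api": "send_rows", "payload": {"rows": [[[60, 0.5, -1, 0, 0, 0, 0], [60, 0.5, -1, 0, 0, 0, 0]]]}}

```text
t: 0.85
position: [0.2542, -0.6145, 0.2498]
orientation: [[0.941, 0.339, -0.0], [0.339, -0.941, 0.0], [0.0, -0.0, -1.0]]
force: [0.4, 0.6, -0.1]
opening: 0.699
grasp_force: 0.0
```

Request:
{"api": "send_rows", "payload": {"rows": [[[50, 1, -1, 0, 0, 0, 0], [50, 1, -1, 0, 0, 0, 0], [50, 1, -1, 0, 0, 0, 0], [50, 1, -1, 0, 0, 0, 0], [50, 1, -1, 0, 0, 0, 0], [50, 1, -1, 0, 0, 0, 0], [50, 1, -1, 0, 0, 0, 0], [50, 1, -1, 0, 0, 0, 0], [50, 1, -1, 0, 0, 0, 0], [50, 1, -1, 0, 0, 0, 0], [50, 1, -1, 0, 0, 0, 0], [50, 1, -0.7, 0.5, 0, 0, 0]]]}}

```text
t: 2.35
position: [0.4746, -0.1613, 0.2359]
orientation: [[0.94, 0.34, 0.003], [0.34, -0.94, -0.001], [0.002, 0.001, -1.0]]
force: [-0.3, 0.8, -0.2]
opening: 0.583
grasp_force: 0.0
```

Request:
{"api": "send_rows", "payload": {"rows": [[[50, 0.7, 0, 0.5, 0, 0, -0.8], [50, 0, 0, 1, 0, 0, 0], [50, 0, 0, 1, 0, 0, 0], [50, 0, 0, 0, 0, 0, 0]]]}}

```text
t: 2.85
position: [0.4923, -0.1553, 0.1586]
orientation: [[0.884, 0.468, -0.003], [0.468, -0.884, 0.001], [-0.003, -0.002, -1.0]]
force: [0.5, -0.5, 0.7]
opening: 0.586
grasp_force: 0.0
```

Request:
{"api": "send_rows", "payload": {"rows": [[[50, 0, 0, 1, 0, 0, 0], [50, 0, 0, 1, 0, 0, 0], [50, 0, 0, 0.5, 0, 0, 0], [50, 0, 0, 0.3, 0, 0, 0], [50, 0, 0, 0.1, 0, 0, 0], [50, 0, 0, 0, 0, 0, 0]]]}}

```text
t: 3.6
position: [0.4935, -0.1557, 0.0734]
orientation: [[0.884, 0.467, 0.001], [0.467, -0.884, -0.0], [0.0, 0.0, -1.0]]
force: [-0.0, -0.3, 0.0]
opening: 0.587
grasp_force: 0.0
```

Run:
```python
from h import *
o=[]
s=observe();print(s["position"],s["force"])
for c,u,v in(("top",390,277),("scene",220,228)):
    i=optics.capture(c);cv2.imwrite(f"pics/{c}2.png",i);o.append(cv2.resize(i[v-38:v+37,u-33:u+33],(396,450),interpolation=cv2.INTER_CUBIC))
cv2.imwrite("pics/c2.png",np.hstack(o))
```

```text
[ 0.49348649 -0.15572442  0.07344144] [-0.02900225 -0.25113776  0.01047973]
```

View pics/c2.png

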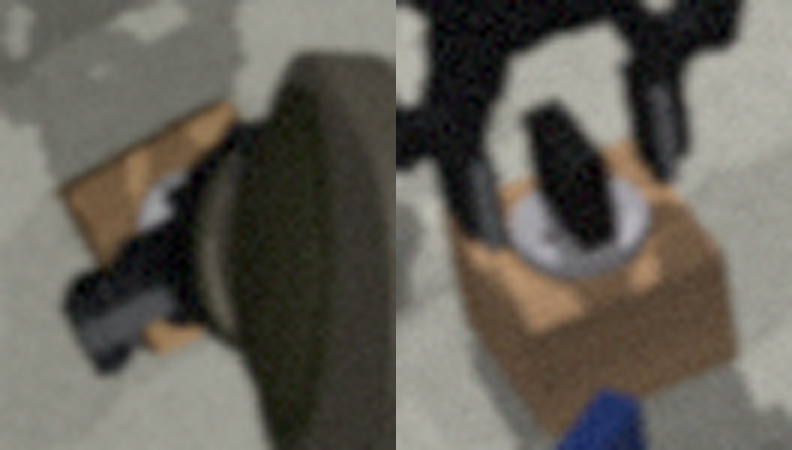

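The bar (scene px about (216,220)) sits between the two fingers, which straddle the flange. Closing.

Request:
{"api": "send_rows", "payload": {"rows": [[[10, 0, 0, 0, 0, 0, 0], [5, 0, 0, 0, 0, 0, 0], [5, 0, 0, 0, 0, 0, 0], [5, 0, 0, 0, 0, 0, 0], [5, 0, 0, 0, 0, 0, 0], [5, 0, 0, 0, 0, 0, 0]]]}}

```text
t: 4.45
position: [0.4933, -0.1557, 0.0733]
orientation: [[0.884, 0.467, 0.0], [0.467, -0.884, -0.0], [0.0, 0.0, -1.0]]
force: [-0.7, -0.2, 5.8]
opening: 0.15
grasp_force: 58.5
```

Request:
{"api": "send_rows", "payload": {"rows": [[[5, 0, 0, -0.3, 0, 0, 0], [5, 0, 0, -0.7, 0, 0, 0], [5, 0, 0, -1, 0, 0, 0], [5, 0, 0, -1, 0, 0, 0], [5, 0, 0, -0.5, 0, 0, 0], [5, 0, 0, 0, 0, 0, 0]]]}}

```text
t: 5.2
position: [0.4936, -0.1557, 0.1788]
orientation: [[0.884, 0.467, 0.002], [0.467, -0.884, -0.0], [0.001, 0.001, -1.0]]
force: [-0.2, 1.0, -1.9]
opening: 0.158
grasp_force: 58.4
```

Request:
{"api": "send_rows", "payload": {"rows": [[[5, 0.65, -1, 0, 0, 0, 0], [5, 0.65, -1, 0, 0, 0, 0], [5, 0.65, -1, 0, 0, 0, 0], [5, 0.65, -1, 0, 0, 0, 0], [5, 0.65, -1, 0, 0, 0, 0], [5, 0.65, -1, 0, 0, 0, 0], [5, 0.65, -1, 0, 0, 0, 0], [5, 0.65, -1, 0, 0, 0, 0], [5, 0.7, -0.86, 0, 0, 0, -0.9], [5, 0, 0, 0.6, 0, 0, -0.9], [5, 0, 0, 0.7, 0, 0, 0], [5, 0, 0, 0, 0, 0, 0]]]}}

```text
t: 6.7
position: [0.524, 0.1617, 0.1366]
orientation: [[0.696, 0.718, -0.005], [0.718, -0.696, -0.002], [-0.004, -0.002, -1.0]]
force: [0.7, 0.3, -0.5]
opening: 0.153
grasp_force: 58.4
```

Run:
```python
from h import *
s=observe();print(s["t"],s["position"],s["orientation"],s["force"])
o=[]
for c,u,v in(("top",236,264),("scene",391,205)):
    i=optics.capture(c);cv2.imwrite(f"pics/{c}3.png",i);o.append(cv2.resize(i[v-38:v+37,u-33:u+33],(396,450),interpolation=cv2.INTER_CUBIC))
    p=np.array(s["position"]);z=p-[0,0,.028];print(c,"pred origin,foot,top",proj(c,[z,z-[0,0,.029],z+[0,0,.04]]).tolist())
cv2.imwrite("pics/c3.png",np.hstack(o))
```

```text
6.7 [0.52403189 0.16165292 0.13658893] [[ 0.69619242  0.71784088 -0.004537  ]
 [ 0.71784217 -0.69620397 -0.00162874]
 [-0.00432785 -0.00212293 -0.99998838]] [ 0.65858897  0.31389342 -0.52961292]
top pred origin,foot,top [[232.79636401319414, 265.4819389524579], [235.15935707131703, 265.38551590617766], [229.25896683629622, 265.6262910318611]]
scene pred origin,foot,top [[393.56122656701234, 202.9767001847194], [392.43714464709603, 215.482719554765], [395.1839902030724, 184.92298445369326]]
```

View pics/c3.png

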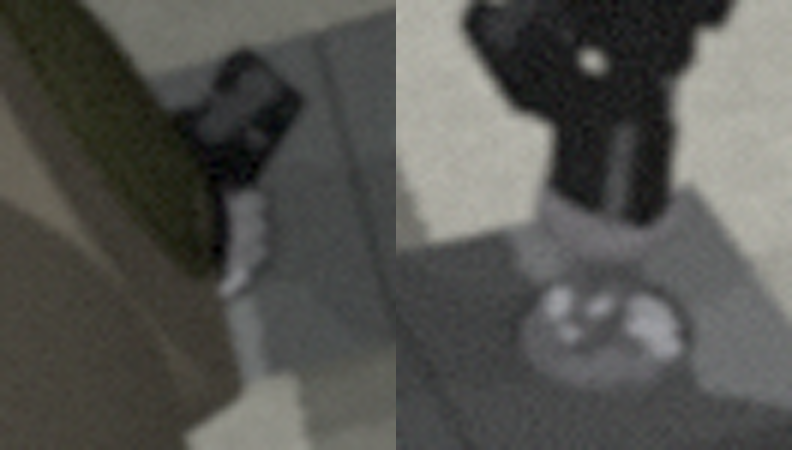

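Request:
{"api": "send_rows", "payload": {"rows": [[[5, 0, 0, 0.3, 0, 0, 0], [5, 0, 0, 0, 0, 0, 0]]]}}

```text
t: 7.05
position: [0.5253, 0.162, 0.1297]
orientation: [[0.696, 0.718, -0.0], [0.718, -0.696, -0.0], [-0.0, -0.0, -1.0]]
force: [-0.3, 0.6, -1.0]
opening: 0.156
grasp_force: 58.4
```

Request:
{"api": "send_rows", "payload": {"rows": [[[5, 0, 0, 0.15, 0, 0, 0], [5, 0, 0, 0.1, 0, 0, 0], [5, 0, 0, 0.1, 0, 0, 0], [5, 0, 0, 0, 0, 0, 0]]]}}

```text
t: 7.55
position: [0.5254, 0.1621, 0.1192]
orientation: [[0.696, 0.718, -0.0], [0.718, -0.696, -0.0], [-0.0, -0.0, -1.0]]
force: [0.3, -0.3, -0.3]
opening: 0.151
grasp_force: 58.4
```

Request:
{"api": "send_rows", "payload": {"rows": [[[5, 0, 0, 0.1, 0, 0, 0], [5, 0, 0, 0.1, 0, 0, 0], [5, 0, 0, 0, 0, 0, 0]]]}}

```text
t: 7.92
position: [0.5254, 0.1622, 0.1133]
orientation: [[0.696, 0.718, -0.0], [0.718, -0.696, 0.0], [-0.0, -0.0, -1.0]]
force: [0.4, -0.3, -0.4]
opening: 0.154
grasp_force: 58.4
```

It's in the slots, 9 mm deep with no contact force. Continuing to the plunger.

Request:
{"api": "send_rows", "payload": {"rows": [[[5, 0, 0, 0.15, 0, 0, 0], [5, 0, 0, 0.15, 0, 0, 0], [5, 0, 0, 0.1, 0, 0, 0], [5, 0, 0, 0.1, 0, 0, 0], [5, 0, 0, 0, 0, 0, 0]]]}}

```text
t: 8.55
position: [0.5255, 0.1621, 0.0984]
orientation: [[0.696, 0.718, 0.0], [0.718, -0.696, 0.0], [0.0, 0.0, -1.0]]
force: [-0.4, 0.2, 3.7]
opening: 0.149
grasp_force: 59.2
```

Request:
{"api": "send_rows", "payload": {"rows": [[[5, 0, 0, 0.1, 0, 0, 0], [5, 0, 0, 0.07, 0, 0, 0], [5, 0, 0, 0, 0, 0, 0], [5, 0, 0, 0, 0, 0, 0]]]}}

```text
t: 9.05
position: [0.5255, 0.1621, 0.0937]
orientation: [[0.696, 0.718, 0.0], [0.718, -0.696, 0.0], [0.0, 0.0, -1.0]]
force: [-1.2, -0.7, 6.6]
opening: 0.153
grasp_force: 59.5
```

Force follows the spring (6.6 N). Press on until the flange takes load.

Request:
{"api": "send_rows", "payload": {"rows": [[[5, 0, 0, 0.03, 0, 0, 0], [5, 0, 0, 0.03, 0, 0, 0], [5, 0, 0, 0, 0, 0, 0], [5, 0, 0, 0, 0, 0, 0]]]}}

```text
t: 9.55
position: [0.5255, 0.1622, 0.0932]
orientation: [[0.696, 0.718, 0.001], [0.718, -0.696, 0.0], [0.001, 0.001, -1.0]]
force: [-4.9, -1.5, 23.6]
opening: 0.156
grasp_force: 62.4
```

Run:
```python
from h import *
o=[]
i=optics.capture("scene");u,v=391,215;cv2.imwrite("pics/c4.png",cv2.resize(i[v-45:v+45,u-60:u+60],(800,600),interpolation=cv2.INTER_CUBIC))
s=observe();print(s["t"],s["position"],s["force"],s["grasp_force"])
```

```text
9.6 [0.52551247 0.16217259 0.09324596] [-4.44490377 -1.82649178 24.2164966 ] 62.34954357147217
```

View pics/c4.png

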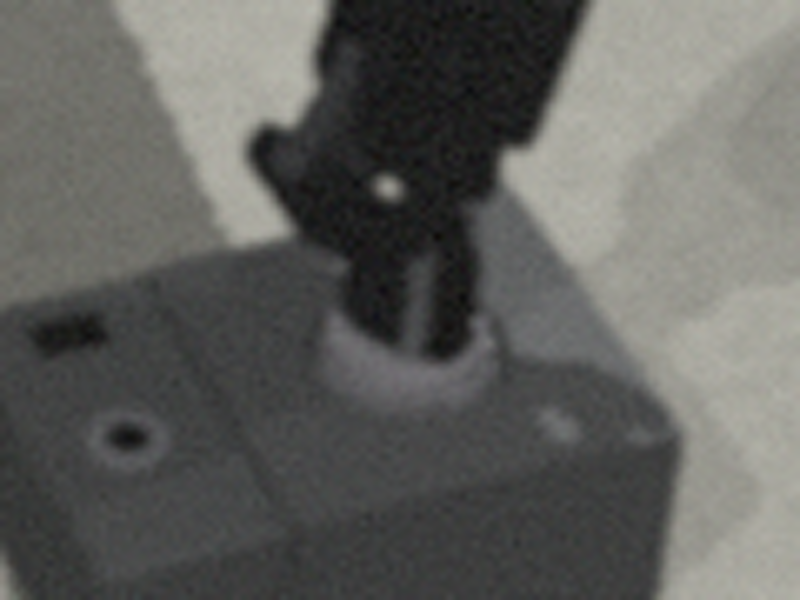

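The flange (scene px about (392,222)) sits level on the socket, covering it, still gripped and pressed at a hard stop.

```bash
python3 -c "
from workcell import bot
print(bot.hand_in())"
```

```text
the job is handed in; nothing more can be done
None
```

The insert is seated in the drive socket and was still gripped and pressed home at a hard stop (about 24 N) when I handed the job in at 9.6 s; the verdict was not reported back.

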